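Find the popped-out push-lock switch by feel and click it in

ROBOT

A 7-joint arm with a two-finger parallel gripper is mounted at the origin on a cart in front of the work surface, level with it; the furniture and walls round the work are solid. World frame = base frame: x ahead of the robot, y to its left, z up, the work surface at z = 0. Lengths are in m, angles in rad, forces in N, time in s.
With the tool pointing down it reaches from about 0.425 to 0.875 m from the base axis. Payload 8.4 kg.
Tool frame: the origin (TCP) lies at the very end of the fingers, on their centre line; the grasp point (between the pads) lies 19 mm behind it (robot.tcp_to_grasp is the z of the grasp point in the tool frame, in m); z points along the fingers, y is the line along which they close (so a half turn about z gives the same grasp; the last joint's range is limited). The gripper opens to 85 mm and grips with 20 to 120 N. Pads are 22 mm wide; open, the fingers measure 114 mm over their backs; the gripper's body (76 mm by 85 mm) begins 54 mm behind the grasp point. The pads swing forward as they close: fully open they stand 13 mm farther back than shut.
Start: joints at [-1.423, 0.333, 0.04, 1.465, -0.013, 1.343, -0.059], TCP at [0.159, 0.63, 0.196] pointing down, gripper open.
Joint ranges: [-2.58, 2.58], [-0.38, 2.09], [-1.3, 1.39], [0.25, 2.4], [-1.5, 4.64], [0.08, 2.09], [-2.65, 2.65]. Speed limits (rad/s): [2.22, 2.22, 2.79, 2.79, 3.14, 3.14, 3.14].

INTERFACE

Orientations are given as [roll, pitch, yaw] about the fixed x, y, z axes, in that order (R = Rz(yaw) Ry(pitch) Rx(roll)).
In Python, from cell import robot, imaging, job_done gives the robot as it stands. The module is installed in compiled form; this text tells all that it offers.
- The arm moves only by the tool jog_arm, never from a script. Its argument "commands" is a list of rows, each an object of numbers: "fingers": the opening, from 0 (shut) to 1 (fully open); "tx", "ty", "tz": the shift along the tool's x, y, z in m; "ax", "ay", "az": the turn, a rotation vector about the tool's x, y, z in rad. In form: [{"fingers": .., "tx": .., "ty": .., "tz": .., "ax": .., "ay": .., "az": ..}, ...]. A call has 1 to 12 rows; each row shifts and turns the commanded pose from where the row before left it, along the tool's axes as they then stand; what a row does not reach is not made up. A row lasts 1/12 s, in which the tool goes at most 41.7 mm and 7.16 degrees, less where a joint would pass 70% of its speed; a pose out of reach is approached as far as the arm can. A call with a gripper value outside its range is refused whole. The fingers move at their own pace and stop on an object; "newtons" is the grip in N (left out, the last holds). Time passes only in rows, so rows that do not move let the fingers close. It gives the time, the measured TCP pose, the force, the opening and the grip force at its end, in the units of the state.
- robot.observe(): the state, without advancing time (a new reading comes with each control period).
- imaging.camera(name): name is "scene" or "top" or "wrist"; returns (picture, depth): 480x640x3 uint8, red, green, blue; 480x640 float32, m along the optical axis (not along the pixel's ray), 0 where there is no reading.
- imaging.camera_info(name): a dict with "camera_matrix" (3x3 intrinsics, pixels), "D" ([k1, k2, p1, p2, k3] as OpenCV has them; the pictures are not rectified), "R" (3x3) and "t" (3): a world point X has camera coordinates R X + t. Camera axes: x right, y down, z forward; pixel columns grow to the right and rows downward; lengths in m; the calibration is good to about 2 mm. A picture is of the moment at which its call begins: read the wrist's pose just before it. camera_info takes no time and is no camera call; for the wrist camera it gives the pose at the moment of the call.
- job_done(): hands the job in; it is judged then, once.
The state is a dict: "time_s": time; "qpos": joint angles; "qvel": joint speeds; "tau": joint torques, N m; "tool_pos": TCP position; "tcp_rot": TCP orientation; "force": force on the tool from outside, world axes, zero at the start; "ft_torque": the same for the moment, N m; "width": finger opening in m; "finger_force": force on a finger pad.
Only numpy, scipy, OpenCV 4.12 (cv2) and the standard library are available. Lean on these libraries where they do the work, as an engineer would, in place of code of your own. Each camera call takes 0.05 s, during which the arm holds its last target. There are 200 camera calls.

TASK

Three push-lock switches sit side by side under identical black rubber boots on the white switch box, and one of them has popped out; the boots hide which one, so it can only be felt. Slide the box's grey splash shutter fully back, feel the boots with light presses, click the popped-out switch in so that it stays locked, without releasing either of the two that are already locked in and without pressing any boot harder than 25 N, then slide the shutter fully shut again. Leave the bottle and the jars where they stand.

Things in the scene. Friction and masses are not known exactly. Their poses are not given: they have to be found in the camera images.
- switch_box: white switch box fixed on the worktop, 150 (its x) x 200 (its y) x 40 mm to its panel; origin at the centre of its underside, x to its back (away from the robot at yaw 0), y to its left. Rails along x at y = +-93.5 mm, 8 mm wide, top 68 mm above the worktop, carry the shutter. The boots stand at x = -30 mm, y = 55 (left), 0 (middle), -55 mm (right).
- boot_left: black rubber boot, 31 mm across, flat top 25 mm; origin on its axis at panel level, top 20 mm higher (60 mm above the worktop). Moves only down, 17 mm, springs back, rests at one height whatever the switch under it. Felt from above, the rubber alone gives with 0.6 to 1 N; then the finger meets the plunger and the force jumps: after 1.5 mm of boot travel if the switch is popped out, 6.5 mm if it is locked in.
- boot_middle: black rubber boot, 31 mm across, flat top 25 mm; origin on its axis at panel level, top 20 mm higher (60 mm above the worktop). Moves only down, 17 mm, springs back, rests at one height whatever the switch under it. A popped-out plunger starts to move at about 4.5 N, a locked one at about 6 N, so light presses of 3 N tell them apart and change nothing. More than 25 N damages the boot.
- boot_right: black rubber boot, 31 mm across, flat top 25 mm; origin on its axis at panel level, top 20 mm higher (60 mm above the worktop). Moves only down, 17 mm, springs back, rests at one height whatever the switch under it. Pressed slowly to the bottom, 15 mm of travel (8 to 9 N, then solid), and let go, a popped-out switch stays locked, a locked one pops out. Let go at 13 to 14 mm it may hang half way; a full press then finishes the click.
- shutter (a joint): travel of the grey splash shutter along the box's +x: 0 = shut, over the boots; 0.072 m = fully back, all three boots free. Slides with about 2 N and stays where it is left. It is a 66 x 196 x 4 mm plate whose top is 72.5 mm above the worktop.
- shutter_grip (a point): middle of the blue finger rib on top of the shutter: 12 mm thick along the box's x, 60 mm long along its y, 20 mm high (top 92.5 mm, this point 82.5 mm above the worktop). It moves with the shutter; with the shutter shut it is above the middle boot.
- popped_plunger (a joint): plunger of the switch that is popped out at the start, hidden inside the box; under which of the three boots it sits differs from start to start. 0 = popped out, 0.005 m = locked in, 0.0133 m = bottomed. Same push-push mechanism as the others.
- locked_a_plunger (a joint): plunger of a switch that is locked in at the start and must stay so, hidden inside the box; under which of the three boots it sits differs from start to start. 0 = popped out, 0.005 m = locked in, 0.0133 m = bottomed. Same push-push mechanism as the others.
- locked_b_plunger (a joint): plunger of the other switch that is locked in at the start and must stay so, hidden inside the box; under which of the three boots it sits differs from start to start. 0 = popped out, 0.005 m = locked in, 0.0133 m = bottomed. Same push-push mechanism as the others.
- amber_bottle: brown bottle with a white cap, 42 mm across, 85 mm high, loose, left of the box; origin at its foot. Not to be moved.
- brown_jar: small brown jar with a black lid, 44 mm across, 52 mm high, loose, left of the box; origin at its foot. Not to be moved.
- cobalt_jar: blue jar, 70 mm across, 81 mm high, loose, behind the box to the right; origin at its foot. Not to be moved.

How it is judged:
On the way, in this order (a step that is already met when the one before it is completed fails the run):
1. the shutter is slid back, at least 60 mm (value of joint shutter above 0.06 m), for 0.1 s.
2. the popped-out switch is clicked in and stays locked (value of joint popped_plunger between 0.0042 and 0.006 m), for 0.4 s.
At the end, for the whole second after the job is handed in: All three plungers are locked in (0.0042 to 0.006 m), the shutter is shut to within 6 mm, the bottle and both jars stand within 30 mm of where they were (all of step 2 and value of joint locked_a_plunger between 0.0042 and 0.006 m and value of joint locked_b_plunger between 0.0042 and 0.006 m and value of joint shutter below 0.006 m and distance of each of amber_bottle, brown_jar, cobalt_jar from where it was at the start of the episode below 0.03 m); the robot touches nothing.
It fails at once if a switch that was locked in is released (value of joint any of locked_a_plunger, locked_b_plunger below 0.003 m).
It fails at once if the fingers press a boot with more than 25 N (contact force between any of boot_left, boot_middle, boot_right and the fingers above 25 N).
It fails at once if the bottle or a jar is tipped (angle between any of amber_bottle, brown_jar, cobalt_jar's own z axis and vertical above 0.5 rad).
It also fails if it takes over 64 s, if anything falls off the work surface, if the arm or the gripper's body presses on something with over 40 N, if the wrist force passes 120 N, or if a joint passes its speed limit or range.

## Working session

There is one attempt and no reset: what is moved stays moved. The work goes in short steps, Python scripts to look and compute and a tool call to move; the robot and the scene stay as the last step left them, time stands still between calls to the robot, and variables do not carry over. Pictures are saved under pics/ and viewed, at most 10 in all, crops included, and the job is handed in when it is done.

Besides the shell and the picture viewer there is one more tool, called as a command line: name --argument value ..., lists and objects as JSON in quotes. jog_arm: Moves the arm, as the interface text tells. Its arguments: {"type":"object","properties":{"commands":{"type":"array","items":{"type":"object","properties":{"fingers":{"type":"number"},"tx":{"type":"number"},"ty":{"type":"number"},"tz":{"type":"number"},"ax":{"type":"number"},"ay":{"type":"number"},"az":{"type":"number"}}}},"newtons":{"type":"number"}},"required":["commands"]}

```bash
mkdir -p pics
python3 - <<'E'
from cell import robot, imaging
import cv2,numpy as np
s=robot.observe(); print({k:np.round(v,3).tolist() for k,v in s.items()})
a=[]
for n in("top","scene"):
    p,d=imaging.camera(n); np.savez(f"pics/{n}0.npz",p=p,d=d); i=imaging.camera_info(n)
    print(n,{k:np.round(v,3).tolist() for k,v in i.items()})
    a.append(cv2.resize(p,(400,300)))
    cv2.imwrite(f"pics/{n}0.png",p[:,:,::-1])
E
```

```text
{'time_s': 0.0, 'qpos': [-1.423, 0.334, 0.04, 1.466, -0.013, 1.343, -0.058], 'qvel': [-0.0, -0.0, 0.0, -0.001, 0.001, 0.0, -0.001], 'tau': [-0.0, -65.857, 1.365, -40.556, 0.017, 0.013, -0.0], 'tool_pos': [0.159, 0.63, 0.195], 'tcp_rot': [-3.14, 0.0, 2.895], 'force': [-0.539, 0.047, 0.421], 'ft_torque': [-0.006, 0.005, 0.009], 'finger_force': 0.0, 'width': 0.086}
top {'camera_matrix': [[601.067, 0.0, 326.873], [0.0, 601.067, 238.783], [0.0, 0.0, 1.0]], 'D': [-0.203, 0.0, 0.0, 0.0, 0.0], 'R': [[0.024, -1.0, -0.005], [-0.998, -0.024, -0.057], [0.057, 0.006, -0.998]], 't': [-0.082, 0.559, 1.354]}
scene {'camera_matrix': [[439.447, 0.0, 332.23], [0.0, 439.447, 246.32], [0.0, 0.0, 1.0]], 'D': [-0.027, 0.0, 0.0, 0.0, 0.0], 'R': [[0.861, -0.508, 0.008], [-0.256, -0.447, -0.857], [0.439, 0.736, -0.515]], 't': [-0.5, 0.194, 0.683]}
```

View pics/top0.png

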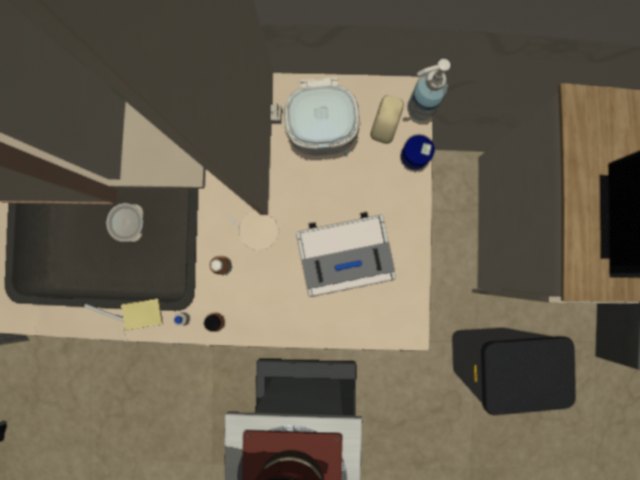

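View pics/scene0.png

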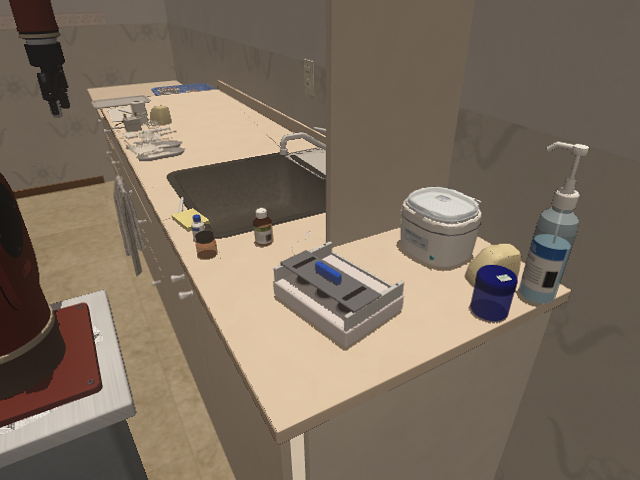

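The top view shows the box centred near (347,255), with the blue rib at (348,266) and the yaw slightly positive. The bottle is at (219,265), the brown jar at (213,322) and the cobalt jar at (418,152). The arm is far to the left.

```bash
cat > h.py <<'E'
import numpy as np,cv2
from cell import robot,imaging
def ray(info,uv,z):
    K,D,R,t=[np.array(info[k]) for k in("camera_matrix","D","R","t")]
    n=cv2.undistortPoints(np.array(uv,float).reshape(-1,1,2),K,D).reshape(-1,2)
    d=np.c_[n,np.ones(len(n))]@R; c=-R.T@t
    return c+d*((z-c[2])/d[:,2])[:,None]
def cloud(info,d):
    K,D,R,t=[np.array(info[k]) for k in("camera_matrix","D","R","t")]
    v,u=np.nonzero(d>0)
    n=cv2.undistortPoints(np.c_[u,v].astype(float).reshape(-1,1,2),K,D).reshape(-1,2)
    X=(np.c_[n,np.ones(len(n))]*d[v,u][:,None]-t)@R
    o=np.full(d.shape+(3,),np.nan); o[v,u]=X; return o
def rect(xy):
    c,s,a=cv2.minAreaRect((np.asarray(xy)*1000).astype(np.float32)); return np.round(c,1),np.round(s,1),round(a,1)
E
python3 - <<'E'
from h import *
f=np.load("pics/top0.npz");p,d=f["p"],f["d"];i=imaging.camera_info("top")
h=cv2.cvtColor(p,cv2.COLOR_RGB2HSV)
m=cv2.inRange(h,(105,120,60),(130,255,255)); m[:250]=0;m[285:]=0;m[:,:320]=0;m[:,380:]=0
v,u=np.nonzero(m);print("rib",len(u),rect(ray(i,np.c_[u,v],.0925)[:,:2]))
C=cloud(i,d); W=C[205:305,285:405]
z=W[...,2]
for lo,hi in((.03,.05),(.055,.08),(.08,.11),(.025,.11)):
    s=(z>lo)&(z<hi); print(lo,hi,s.sum(),rect(W[s][:,:2]),np.median(z[s]))
# white/grey box by colour
for n,(u,v) in dict(bottle=(219,265),jar=(213,322),cob=(418,152)).items(): print(n,C[v,u].round(3))
E
```

```text
rib 126 (array([ 501. , -115.3]), array([10.1, 57.3]), 12.7)
0.03 0.05 2964 (array([ 528.9, -105.7]), array([161.2, 194.4]), 12.8) 0.0395834371086275
0.055 0.08 2829 (array([ 524.1, -109.9]), array([143.8, 196.4]), 13.0) 0.07176299176943281
0.08 0.11 159 (array([ 512. , -114.6]), array([ 35.7, 131.5]), 14.7) 0.09092298520987283
0.025 0.11 6034 (array([ 530.7, -107.4]), array([164.1, 198.5]), 12.8) 0.04857809402936043
bottle [0.494 0.165 0.083]
jar [0.366 0.182 0.049]
cob [ 0.755 -0.266  0.075]
```

```bash
cat >> h.py <<'E'
O=np.array([.530,-.108]);YAW=np.radians(12.8)
B=np.array([[np.cos(YAW),np.sin(YAW)],[-np.sin(YAW),np.cos(YAW)]])
def tb():
    s=robot.observe(); print("t",round(s["time_s"],2),"box xy mm",(B@(s["tool_pos"][:2]-O)*1000).round(1),"z",round(s["tool_pos"][2]*1000,1),"rot",np.round(s["tcp_rot"],3),"F",np.round(s["force"],2),"w",round(s["width"],3),"q",np.round(s["qpos"],2))
E
python3 - <<'E'
from h import *
f=np.load("pics/top0.npz");C=cloud(imaging.camera_info("top"),f["d"])
z=C[...,2]; s=(z>.2)&(C[...,0]>.2)&(C[...,0]<1.2)&(abs(C[...,1])<.8); X=C[s]
print(len(X),X.min(0),X.max(0))
X=X[X[:,0]<.75]; 
if len(X): print(X.min(0),X.max(0))
tb()
E
```

```text
69270 [ 0.51498471 -0.73966133  0.20002013] [0.96338026 0.38925205 1.12542605]
[ 0.51498471 -0.72896445  0.20002013] [0.74997936 0.38925205 1.12542605]
t 0.1 box xy mm [-198.6  801.8] z 195.5 rot [-3.14   0.     2.895] F [ 1.02 -0.34  0.38] w 0.086 q [-1.42  0.33  0.04  1.47 -0.01  1.34 -0.06]
```

jog_arm --commands '[{"fingers":0,"az":-0.08},{"fingers":0,"az":-0.08},{"fingers":0,"az":-0.08},{"fingers":0,"az":-0.08},{"fingers":0,"az":-0.08},{"fingers":0,"az":-0.07}]'

```text
$.commands[0]: bad value
```

jog_arm --commands '[{"fingers":0.02,"tx":0,"ty":0,"tz":0,"ax":0,"ay":0,"az":-0.08},{"fingers":0.02,"tx":0,"ty":0,"tz":0,"ax":0,"ay":0,"az":-0.08},{"fingers":0.02,"tx":0,"ty":0,"tz":0,"ax":0,"ay":0,"az":-0.08},{"fingers":0.02,"tx":0,"ty":0,"tz":0,"ax":0,"ay":0,"az":-0.08},{"fingers":0.02,"tx":0,"ty":0,"tz":0,"ax":0,"ay":0,"az":-0.08},{"fingers":0.02,"tx":0,"ty":0,"tz":0,"ax":0,"ay":0,"az":-0.07}]'

```text
time_s: 0.6
tool_pos: [0.1588, 0.63, 0.1958]
tcp_rot: [-3.141, -0.0, -2.914]
force: [0.3, 0.3, -0.6]
width: 0.0123
finger_force: 0.0
```

Run:
```python
from h import *
f=np.load("pics/top0.npz");C=cloud(imaging.camera_info("top"),f["d"])
z=C[...,2]; s=(z>.2)&(C[...,0]>.2)&(C[...,0]<.75)&(C[...,1]>-.4)&(C[...,1]<.8); X=C[s]
for lo in (.5,.55,.6,.65,.7):
    Y=X[(X[:,0]>=lo)&(X[:,0]<lo+.05)]
    if len(Y): print(lo,len(Y),Y.min(0),Y.max(0))
tb()
```

```text
0.55 6326 [0.56667576 0.09038296 0.59854015] [0.59999653 0.38828767 0.92927107]
0.6 21759 [0.60000088 0.06814096 0.2005106 ] [0.64999994 0.37881849 1.12542605]
0.65 13563 [0.6500003  0.06812395 0.20014331] [0.69999809 0.38925205 1.03952034]
0.7 4171 [0.70001282 0.06827966 0.20080984] [0.74997936 0.20413223 0.95381802]
t 0.6 box xy mm [-198.5  801.9] z 195.8 rot [-3.141 -0.    -2.914] F [ 0.31  0.29 -0.57] w 0.012 q [-1.37  0.34 -0.03  1.46  0.01  1.34  0.4 ]
```

jog_arm --commands '[{"fingers":0,"tx":-0.009,"ty":-0.02,"tz":0,"ax":0,"ay":0,"az":0},{"fingers":0,"tx":-0.009,"ty":-0.03,"tz":0,"ax":0,"ay":0,"az":0},{"fingers":0,"tx":-0.009,"ty":-0.03,"tz":0,"ax":0,"ay":0,"az":0},{"fingers":0,"tx":-0.009,"ty":-0.03,"tz":0,"ax":0,"ay":0,"az":0},{"fingers":0,"tx":-0.009,"ty":-0.03,"tz":0,"ax":0,"ay":0,"az":0},{"fingers":0,"tx":-0.009,"ty":-0.03,"tz":0,"ax":0,"ay":0,"az":0},{"fingers":0,"tx":-0.009,"ty":-0.03,"tz":0,"ax":0,"ay":0,"az":0},{"fingers":0,"tx":-0.009,"ty":-0.03,"tz":0,"ax":0,"ay":0,"az":0},{"fingers":0,"tx":-0.009,"ty":-0.03,"tz":0,"ax":0,"ay":0,"az":0},{"fingers":0,"tx":-0.009,"ty":-0.03,"tz":0,"ax":0,"ay":0,"az":0},{"fingers":0,"tx":-0.009,"ty":-0.03,"tz":0,"ax":0,"ay":0,"az":0},{"fingers":0,"tx":-0.009,"ty":-0.03,"tz":0,"ax":0,"ay":0,"az":0}]'

```text
time_s: 1.6
tool_pos: [0.3419, 0.3113, 0.1961]
tcp_rot: [-3.142, -0.0, -2.918]
force: [1.1, -0.1, -0.1]
width: 0.0
finger_force: 0.0
```

```bash
python3 -c "
from h import *
tb()"
```

```text
t 1.6 box xy mm [-90.5 450.5] z 196.1 rot [-3.142 -0.    -2.918] F [ 1.09 -0.1  -0.14] w 0.0 q [-1.03 -0.06  0.19  1.91  0.01  1.29  0.95]
```

jog_arm --commands '[{"fingers":0,"tx":-0.01,"ty":-0.03,"tz":0,"ax":0,"ay":0,"az":0},{"fingers":0,"tx":-0.01,"ty":-0.03,"tz":0,"ax":0,"ay":0,"az":0},{"fingers":0,"tx":-0.01,"ty":-0.03,"tz":0,"ax":0,"ay":0,"az":0},{"fingers":0,"tx":-0.005,"ty":-0.03,"tz":0,"ax":0,"ay":0,"az":0},{"fingers":0,"tx":0,"ty":-0.03,"tz":0,"ax":0,"ay":0,"az":0},{"fingers":0,"tx":0,"ty":-0.03,"tz":0,"ax":0,"ay":0,"az":0},{"fingers":0,"tx":0,"ty":-0.03,"tz":0,"ax":0,"ay":0,"az":0},{"fingers":0,"tx":0,"ty":-0.03,"tz":0,"ax":0,"ay":0,"az":0},{"fingers":0,"tx":0,"ty":-0.03,"tz":0,"ax":0,"ay":0,"az":0},{"fingers":0,"tx":0,"ty":-0.03,"tz":0,"ax":0,"ay":0,"az":0},{"fingers":0,"tx":0,"ty":-0.03,"tz":0,"ax":0,"ay":0,"az":0},{"fingers":0,"tx":0,"ty":-0.03,"tz":0,"ax":0,"ay":0,"az":0}]'

```text
time_s: 2.6
tool_pos: [0.4552, -0.032, 0.1962]
tcp_rot: [3.141, -0.0, -2.918]
force: [1.2, 0.2, 0.8]
width: 0.0002
finger_force: 0.0
```

jog_arm --commands '[{"fingers":0,"tx":0,"ty":-0.03,"tz":0,"ax":0,"ay":0,"az":0},{"fingers":0,"tx":0,"ty":-0.03,"tz":0,"ax":0,"ay":0,"az":0},{"fingers":0,"tx":0,"ty":-0.03,"tz":0,"ax":0,"ay":0,"az":0},{"fingers":0,"tx":0,"ty":0,"tz":0,"ax":0,"ay":0,"az":0}]'

```text
time_s: 2.93
tool_pos: [0.4753, -0.1242, 0.1965]
tcp_rot: [-3.139, 0.0, -2.925]
force: [-0.9, 0.7, -0.6]
width: -0.0001
finger_force: 0.0
```

```bash
python3 -c "
from h import *
tb()
p,d=imaging.camera('wrist');i=imaging.camera_info('wrist');np.savez('pics/w1.npz',p=p,d=d)
cv2.imwrite('pics/w1.png',p[:,:,::-1])
h=cv2.cvtColor(p,cv2.COLOR_RGB2HSV);m=cv2.inRange(h,(105,120,50),(130,255,255))
n,l,s,c=cv2.connectedComponentsWithStats(m)
for k in range(1,n):
  if s[k,4]>300:
    v,u=np.nonzero(l==k);X=ray(i,np.c_[u,v],.0925);print(s[k],rect(X[:,:2]),rect((X[:,:2]-O)@B.T))
"
```

```text
t 2.93 box xy mm [-56.9  -3.7] z 196.5 rot [-3.139  0.    -2.925] F [-0.94  0.66 -0.64] w -0.0 q [-0.62 -0.03  0.79  1.87  0.02  1.29  1.94]
[ 286  239   82   21 1669] (array([ 497.6, -113.3]), array([15.1, 57.7]), 12.5) (array([-32.8,   2. ]), array([57.7, 15.1]), 89.7)
[104 387  55  37 977] (array([ 665.3, -247.8]), array([20., 60.]), 46.1) (array([ 100.9, -166.3]), array([20., 60.]), 33.3)
```

View pics/w1.png

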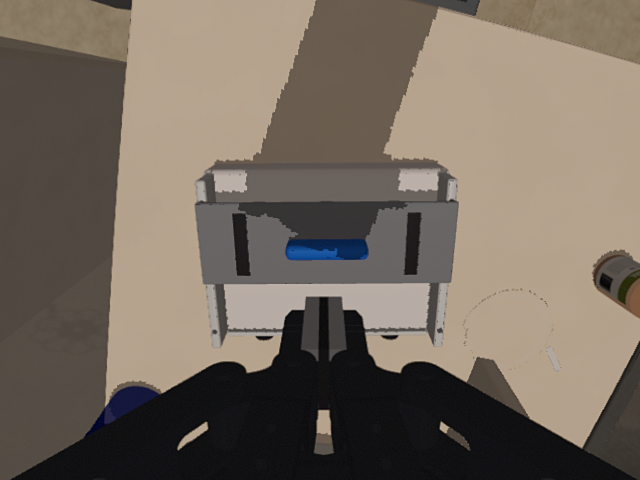

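The wrist view shows the rib at (327,250) with the shutter shut. The measured position matches the estimate within 2 mm, and the fingers are in front of the rib. I'll lower them and push.

jog_arm --commands '[{"fingers":0,"tx":0.002,"ty":0.004,"tz":0.02,"ax":0,"ay":0,"az":0},{"fingers":0,"tx":0,"ty":0,"tz":0.03,"ax":0,"ay":0,"az":0},{"fingers":0,"tx":0,"ty":0,"tz":0.03,"ax":0,"ay":0,"az":0},{"fingers":0,"tx":0,"ty":0,"tz":0.025,"ax":0,"ay":0,"az":0},{"fingers":0,"tx":0,"ty":0,"tz":0.01,"ax":0,"ay":0,"az":0},{"fingers":0,"tx":0,"ty":0,"tz":0,"ax":0,"ay":0,"az":0},{"fingers":0,"tx":0,"ty":0,"tz":0,"ax":0,"ay":0,"az":0}]'

```text
time_s: 3.57
tool_pos: [0.4726, -0.1145, 0.0818]
tcp_rot: [-3.141, -0.001, -2.918]
force: [0.3, 0.3, -1.3]
width: -0.0001
finger_force: 0.0
```

```bash
python3 -c "
from h import *
tb()"
```

```text
t 3.57 box xy mm [-57.5   6.4] z 81.8 rot [-3.141e+00 -1.000e-03 -2.918e+00] F [ 0.32  0.26 -1.32] w -0.0 q [-0.6   0.11  0.8   2.03 -0.09  1.04  2.03]
```

jog_arm --commands '[{"fingers":0,"tx":-0.006,"ty":-0.003,"tz":0,"ax":0,"ay":0,"az":0},{"fingers":0,"tx":-0.006,"ty":-0.003,"tz":0,"ax":0,"ay":0,"az":0},{"fingers":0,"tx":-0.007,"ty":0,"tz":0,"ax":0,"ay":0,"az":0},{"fingers":0,"tx":-0.007,"ty":0,"tz":0,"ax":0,"ay":0,"az":0},{"fingers":0,"tx":-0.007,"ty":0,"tz":0,"ax":0,"ay":0,"az":0},{"fingers":0,"tx":-0.007,"ty":0,"tz":0,"ax":0,"ay":0,"az":0},{"fingers":0,"tx":-0.007,"ty":0,"tz":0,"ax":0,"ay":0,"az":0},{"fingers":0,"tx":-0.007,"ty":0,"tz":0,"ax":0,"ay":0,"az":0},{"fingers":0,"tx":-0.007,"ty":0,"tz":0,"ax":0,"ay":0,"az":0},{"fingers":0,"tx":-0.007,"ty":0,"tz":0,"ax":0,"ay":0,"az":0},{"fingers":0,"tx":-0.006,"ty":0,"tz":0,"ax":0,"ay":0,"az":0},{"fingers":0,"tx":-0.003,"ty":0,"tz":0,"ax":0,"ay":0,"az":0}]'

```text
time_s: 4.57
tool_pos: [0.5498, -0.1033, 0.0813]
tcp_rot: [-3.141, 0.0, -2.918]
force: [0.8, 0.1, 0.5]
width: 0.0002
finger_force: 0.0
```

```bash
python3 -c "
from h import *
tb()"
```

```text
t 4.57 box xy mm [20.3  0.2] z 81.3 rot [-3.141  0.    -2.918] F [0.77 0.06 0.48] w 0.0 q [-0.54  0.3   0.77  1.86 -0.23  1.08  2.11]
```

jog_arm --commands '[{"fingers":0,"tx":-0.0015,"ty":0,"tz":0,"ax":0,"ay":0,"az":0},{"fingers":0,"tx":-0.0015,"ty":0,"tz":0,"ax":0,"ay":0,"az":0},{"fingers":0,"tx":-0.001,"ty":0,"tz":0,"ax":0,"ay":0,"az":0},{"fingers":0,"tx":-0.001,"ty":0,"tz":0,"ax":0,"ay":0,"az":0}]'

```text
time_s: 4.9
tool_pos: [0.5537, -0.1026, 0.0814]
tcp_rot: [3.141, -0.0, -2.919]
force: [0.4, 0.1, -0.3]
width: -0.0001
finger_force: 0.0
```

```bash
python3 -c "
from h import *
tb()
p,d=imaging.camera('wrist');cv2.imwrite('pics/w2.png',p[:,:,::-1])"
```

```text
t 4.9 box xy mm [24.3  0.1] z 81.4 rot [ 3.141 -0.    -2.919] F [ 0.35  0.11 -0.27] w -0.0 q [-0.54  0.31  0.76  1.85 -0.24  1.08  2.11]
```

View pics/w2.png

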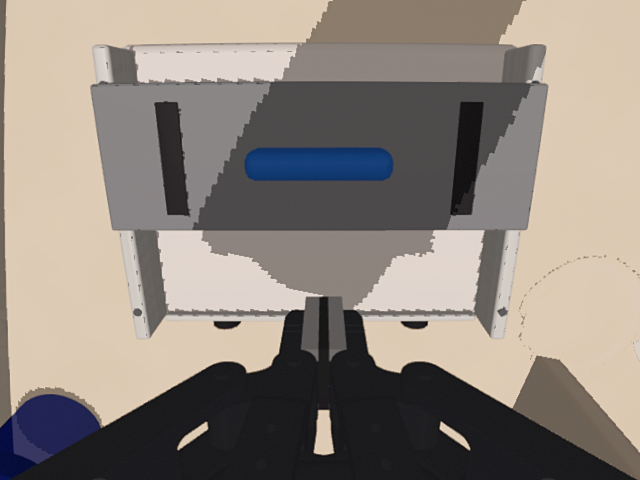

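```bash
python3 -c "
from h import *
tb()
p,d=imaging.camera('wrist');i=imaging.camera_info('wrist');np.savez('pics/w3.npz',p=p,d=d)
h=cv2.cvtColor(p,cv2.COLOR_RGB2HSV);m=cv2.inRange(h,(105,120,50),(130,255,255))
n,l,s,c=cv2.connectedComponentsWithStats(m)
for k in range(1,n):
  if s[k,4]>300:
    v,u=np.nonzero(l==k);X=ray(i,np.c_[u,v],.0925);print(s[k],rect((X[:,:2]-O)@B.T))
K,D,R,t=[np.array(i[k]) for k in('camera_matrix','D','R','t')]
print('cam',(B@((-R.T@t)[:2]-O)),(-R.T@t)[2],'axis',R[2])
P=robot.observe()['tool_pos'];print(cv2.projectPoints(np.array([P]),cv2.Rodrigues(R)[0],t,K,D)[0])
C=cloud(i,d)
for r in (30,60,82,90,130,165,200,225,240,280,300,312,325): 
  x=C[r,400];print(r,(B@(x[:2]-O)*1000).round(),(x[2]*1000).round(), C[r,325].round(3)[2])
p,d=imaging.camera('top');cv2.imwrite('pics/t3.png',cv2.resize(p[180:330,270:430],None,fx=4,fy=4)[:,:,::-1])
"
```

```text
t 4.95 box xy mm [24.5  0.1] z 81.4 rot [ 3.141  0.    -2.919] F [-0.47  0.7   0.56] w 0.0 q [-0.54  0.31  0.76  1.85 -0.24  1.08  2.11]
[ 244  147  149   33 4717] (array([-30.7,  -1. ]), array([58.3, 12.6]), 90.0)
[  14  394   86   61 3395] (array([  98.3, -135.7]), array([32.1, 42.3]), 32.5)
[   0  416   38   64 1094] (array([ 120.2, -160. ]), array([20.3, 48.2]), 73.6)
cam [-0.05667915  0.0010106 ] 0.2586152284053942 axis [ 0.3074476   0.0697055  -0.94900849]
[[[321.4312942  279.57735733]]]
30 [-91.  44.] 0.0 0.0
60 [-73.  38.] 39.0 0.04
82 [-62.  33.] 72.0 0.072
90 [-58.  33.] 72.0 0.073
130 [-42.  34.] 72.0 0.073
165 [-27.  35.] 73.0 0.091
200 [-11.  36.] 72.0 0.073
225 [ 1. 36.] 72.0 0.072
240 [20. 43.] 39.0 0.039
280 [44. 45.] 39.0 0.039
300 [57. 45.] 39.0 0.123
312 [62. 45.] 43.0 0.131
325 [96. 54.] 0.0 0.14
```

View pics/t3.png

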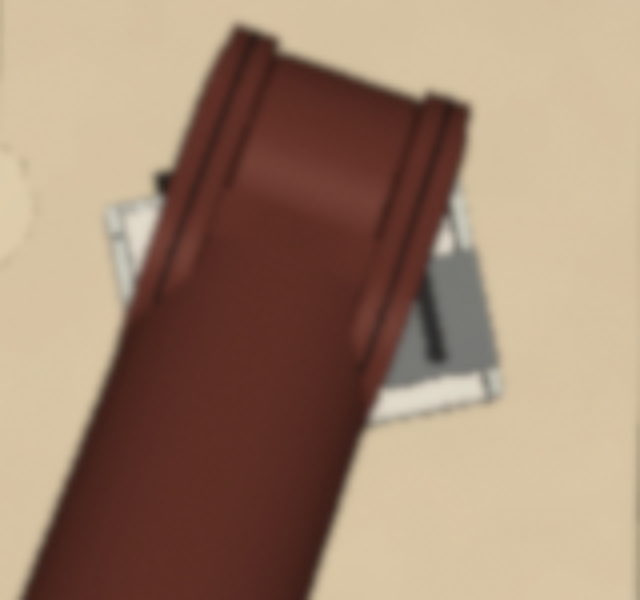

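The shutter hasn't moved and no force showed, so the fingers passed over the rib. I'll check where the fingertips really are.

```bash
python3 -c "
from h import *
f=np.load('pics/w3.npz');i=imaging.camera_info('wrist');C=cloud(i,f['d']);s=robot.observe()
for u in (310,316,324,332,340):
  for r in (296,300,304,310,330): 
    x=C[r,u];print(u,r,(B@(x[:2]-O)*1000).round(),(x[2]*1000).round(1),round(float(f['d'][r,u]),3),f['p'][r,u])
print(i['camera_matrix'],s['tool_pos'],s['width'])
"
```

```text
310 296 [13. -4.] 120.0 0.154 [181 170 164]
310 300 [13. -4.] 122.9 0.151 [94 89 89]
310 304 [13. -4.] 126.7 0.147 [95 90 88]
310 310 [14. -4.] 129.8 0.144 [95 90 89]
310 330 [13. -3.] 143.1 0.132 [94 90 88]
316 296 [13. -2.] 119.4 0.154 [181 171 165]
316 300 [13. -2.] 124.1 0.15 [94 90 89]
316 304 [13. -2.] 126.3 0.148 [94 91 89]
316 310 [13. -2.] 130.3 0.144 [95 91 90]
316 330 [14. -1.] 142.7 0.132 [95 91 90]
324 296 [14.  1.] 118.8 0.155 [97 90 86]
324 300 [13.  1.] 122.9 0.151 [23 21 20]
324 304 [14.  1.] 124.7 0.149 [24 20 23]
324 310 [13.  1.] 131.2 0.143 [26 24 24]
324 330 [13.  1.] 143.5 0.131 [25 26 26]
332 296 [14.  4.] 118.6 0.155 [117 111 107]
332 300 [13.  4.] 123.0 0.151 [95 91 89]
332 304 [13.  4.] 126.1 0.148 [94 90 89]
332 310 [14.  4.] 129.8 0.144 [94 90 89]
332 330 [14.  4.] 142.6 0.132 [94 91 90]
340 296 [14.  7.] 119.0 0.155 [117 110 106]
340 300 [13.  7.] 123.2 0.151 [92 89 88]
340 304 [13.  7.] 127.0 0.147 [93 89 89]
340 310 [13.  7.] 130.5 0.144 [94 89 89]
340 330 [13.  6.] 142.9 0.132 [94 90 89]
[[423.19525132   0.         323.2760392 ]
 [  0.         423.19525132 233.63129235]
 [  0.           0.           1.        ]] [ 0.55367537 -0.10252444  0.08136098] 0.00013666171963892768
```

jog_arm --commands '[{"fingers":0,"tx":0.01,"ty":0,"tz":-0.005,"ax":0,"ay":0,"az":0},{"fingers":0,"tx":0.015,"ty":0,"tz":0,"ax":0,"ay":0,"az":0},{"fingers":0,"tx":0.015,"ty":0,"tz":0,"ax":0,"ay":0,"az":0},{"fingers":0,"tx":0.015,"ty":0,"tz":0,"ax":0,"ay":0,"az":0},{"fingers":0,"tx":0.015,"ty":0,"tz":0,"ax":0,"ay":0,"az":0},{"fingers":0,"tx":0.012,"ty":0,"tz":0,"ax":0,"ay":0,"az":0},{"fingers":0,"tx":0,"ty":0,"tz":0,"ax":0,"ay":0,"az":0},{"fingers":0,"tx":0,"ty":0,"tz":0,"ax":0,"ay":0,"az":0}]'

```text
time_s: 5.72
tool_pos: [0.4739, -0.1204, 0.0866]
tcp_rot: [3.141, 0.001, -2.919]
force: [0.7, -0.1, 0.8]
width: 0.0
finger_force: 0.0
```

```bash
cat >> h.py <<'E'
def tip(save=None):
    tb(); s=robot.observe(); i=imaging.camera_info('wrist'); p,d=imaging.camera('wrist'); C=cloud(i,d)
    if save: cv2.imwrite(save,p[:,:,::-1])
    e=[r for r in range(240,340) if d[r,316]>0 and C[r,316,2]>s["tool_pos"][2]-.01 and d[r,316]<.2]
    if e: print("tip row",e[0],"box",(B@(C[e[0],316,:2]-O)*1000).round(1),"z",(C[e[0],316,2]*1000).round(1),"d",d[e[0]-2:e[0]+3,316])
    m=cv2.inRange(cv2.cvtColor(p,cv2.COLOR_RGB2HSV),(105,120,50),(130,255,255))
    n,l,st,c=cv2.connectedComponentsWithStats(m)
    for k in range(1,n):
        if st[k,4]>300:
            v,u=np.nonzero(l==k); print("blue",rect((ray(i,np.c_[u,v],.0925)[:,:2]-O)@B.T))
E
python3 -c "
from h import *
print(robot.tcp_to_grasp); tip()"
```

```text
-0.0187
t 5.72 box xy mm [-57.5   0.3] z 86.6 rot [ 3.141e+00  1.000e-03 -2.919e+00] F [ 0.66 -0.14  0.85] w 0.0 q [-0.6   0.11  0.81  2.02 -0.09  1.05  2.05]
tip row 296 box [-68.   -1.5] z 123.9 d [0.21192431 0.21213946 0.15499318 0.15348099 0.15171349]
blue (array([-35.4, -23.3]), array([12.3, 20.6]), 76.4)
blue (array([-35.5,  23.3]), array([19.5,  8. ]), 14.7)
```

jog_arm --commands '[{"fingers":0,"tx":0,"ty":0,"tz":0.01,"ax":0,"ay":0,"az":0},{"fingers":0,"tx":0,"ty":0,"tz":0.01,"ax":0,"ay":0,"az":0},{"fingers":0,"tx":0,"ty":0,"tz":0.01,"ax":0,"ay":0,"az":0},{"fingers":0,"tx":0,"ty":0,"tz":0.007,"ax":0,"ay":0,"az":0},{"fingers":0,"tx":0,"ty":0,"tz":0.003,"ax":0,"ay":0,"az":0},{"fingers":0,"tx":0,"ty":0,"tz":0,"ax":0,"ay":0,"az":0},{"fingers":0,"tx":0,"ty":0,"tz":0,"ax":0,"ay":0,"az":0}]'

```text
time_s: 6.35
tool_pos: [0.4737, -0.1208, 0.0461]
tcp_rot: [-3.141, -0.001, -2.919]
force: [-0.8, 0.8, 0.0]
width: 0.0003
finger_force: 0.0
```

```bash
python3 -c "
from h import *
tip('pics/w4.png')"
```

```text
t 6.35 box xy mm [-57.8  -0. ] z 46.1 rot [-3.141e+00 -1.000e-03 -2.919e+00] F [-0.84  0.78  0.02] w 0.0 q [-0.57  0.18  0.8   2.05 -0.16  0.97  2.1 ]
tip row 240 box [-74.6  -2.6] z 39.4 d [0.19467725 0.19390291 0.19483367 0.19533774 0.19458266]
```

View pics/w4.png

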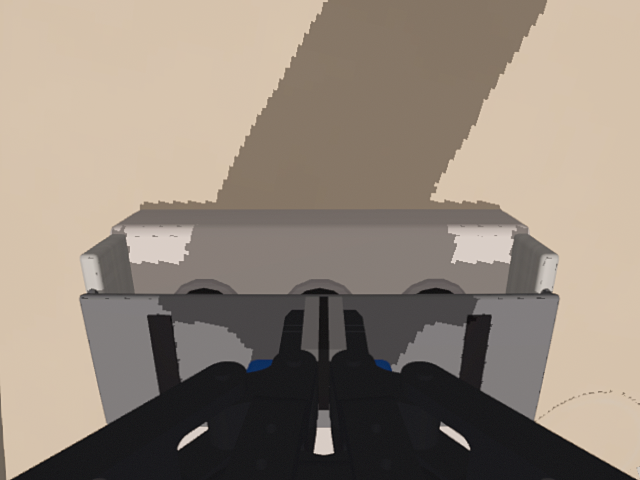

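The fingertips are now in front of the rib with their tips at about z 84 mm, and nothing is in contact. Next I push.

jog_arm --commands '[{"fingers":0,"tx":-0.006,"ty":0,"tz":0.001,"ax":0,"ay":0,"az":0},{"fingers":0,"tx":-0.006,"ty":0,"tz":0.001,"ax":0,"ay":0,"az":0},{"fingers":0,"tx":-0.006,"ty":0,"tz":0.001,"ax":0,"ay":0,"az":0},{"fingers":0,"tx":-0.006,"ty":0,"tz":0,"ax":0,"ay":0,"az":0},{"fingers":0,"tx":-0.006,"ty":0,"tz":0,"ax":0,"ay":0,"az":0},{"fingers":0,"tx":-0.006,"ty":0,"tz":0,"ax":0,"ay":0,"az":0}]'

```text
time_s: 6.9
tool_pos: [0.5094, -0.1124, 0.0432]
tcp_rot: [3.142, -0.001, -2.918]
force: [-3.3, 0.4, 1.0]
width: 0.0001
finger_force: 1.1
```

jog_arm --commands '[{"fingers":0,"tx":-0.006,"ty":0,"tz":0,"ax":0,"ay":0,"az":0},{"fingers":0,"tx":-0.006,"ty":0,"tz":0,"ax":0,"ay":0,"az":0},{"fingers":0,"tx":-0.006,"ty":0,"tz":0,"ax":0,"ay":0,"az":0},{"fingers":0,"tx":-0.006,"ty":0,"tz":0,"ax":0,"ay":0,"az":0},{"fingers":0,"tx":-0.006,"ty":0,"tz":0,"ax":0,"ay":0,"az":0},{"fingers":0,"tx":-0.006,"ty":0,"tz":0,"ax":0,"ay":0,"az":0},{"fingers":0,"tx":-0.004,"ty":0,"tz":0,"ax":0,"ay":0,"az":0}]'

```text
time_s: 7.48
tool_pos: [0.5486, -0.1036, 0.0432]
tcp_rot: [-3.141, -0.0, -2.918]
force: [-10.4, -1.3, 3.7]
width: 0.0002
finger_force: 7.2
```

```bash
python3 -c "
from h import *
tip()"
```

```text
t 7.48 box xy mm [19.1  0.2] z 43.2 rot [-3.141 -0.    -2.918] F [-10.42  -1.3    3.66] w 0.0 q [-0.52  0.35  0.75  1.89 -0.28  1.01  2.14]
tip row 240 box [ 0.9 -2.2] z 40.4 d [0.19168405 0.19194049 0.19075312 0.191054   0.19227234]
blue (array([ 26.2, -21.5]), array([13.8, 15.1]), 0.3)
blue (array([26.1, 22. ]), array([16.6,  8.9]), 16.8)
blue (array([  75.4, -124.4]), array([16.7, 34.6]), 32.9)
```

jog_arm --commands '[{"fingers":0,"tx":-0.002,"ty":0,"tz":0,"ax":0,"ay":0,"az":0},{"fingers":0,"tx":-0.002,"ty":0,"tz":0,"ax":0,"ay":0,"az":0},{"fingers":0,"tx":0,"ty":0,"tz":0,"ax":0,"ay":0,"az":0}]'

```text
time_s: 7.78
tool_pos: [0.5483, -0.1038, 0.0427]
tcp_rot: [3.14, -0.007, -2.92]
force: [-15.6, 0.1, 10.0]
width: 0.0003
finger_force: 8.1
```

```bash
python3 -c "
from h import *
tip('pics/w5.png')"
```

```text
t 7.78 box xy mm [18.8 -0. ] z 42.7 rot [ 3.14  -0.007 -2.92 ] F [-15.57   0.08   9.98] w 0.0 q [-0.52  0.35  0.75  1.89 -0.28  1.01  2.14]
tip row 240 box [ 0.7 -2.4] z 39.7 d [0.19066153 0.1905947  0.19102934 0.19148833 0.1910867 ]
blue (array([ 26. , -21.6]), array([13.3, 14.6]), 0.1)
blue (array([26. , 21.8]), array([16.5,  9. ]), 18.9)
blue (array([  74.9, -124.3]), array([15.8, 32.2]), 33.0)
```

View pics/w5.png

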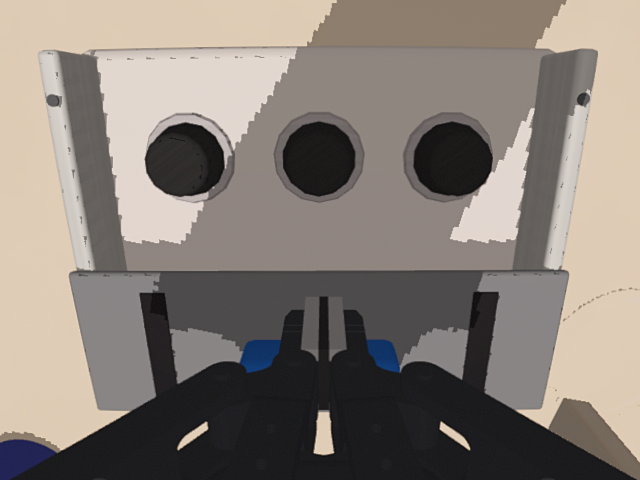

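All three boots are clear, at about (180,160), (318,158) and (455,160). The shutter's front edge is at row 271. I'll measure the edge and the boots.

```bash
python3 -c "
from h import *
i=imaging.camera_info('wrist');p=cv2.imread('pics/w5.png')
f=lambda uv,z:((ray(i,uv,z)[:,:2]-O)@B.T*1000).round(1)
print('edge',f([[150,271],[320,271],[480,271]],.0725))
g=p.max(2);m=((g<50)*255).astype(np.uint8);m[:100]=0;m[215:]=0
n,l,s,c=cv2.connectedComponentsWithStats(m)
for k in range(1,n):
  if s[k,4]>1000: v,u=np.nonzero(l==k);print(s[k],rect(f(np.c_[u,v],.06)/1000))
"
```

```text
edge [[  1.9 -65.3]
 [  1.9  -0.4]
 [  2.1  60.7]]
[ 146  123   78   73 4235] (array([-38.5, -52. ]), array([26.9, 30.1]), 4.0)
[ 283  122   72   74 4140] (array([-38.6,  -0.9]), array([27.3, 27.1]), 52.0)
[ 414  122   78   74 4485] (array([-37.9,  49.8]), array([30.2, 27.1]), 48.8)
```

```bash
python3 -c "
from h import *
i=imaging.camera_info('wrist');p,d=imaging.camera('wrist');C=cloud(i,d)
for u,v in [(185,160),(318,158),(450,160),(318,130),(318,180),(250,180),(320,230),(320,60),(60,150),(585,150),(250,269),(250,272),(250,275),(200,300),(450,300),(270,350),(375,350)]:
  x=C[v,u];print(u,v,(B@(x[:2]-O)*1000).round(1),(x[2]*1000).round(1))
z=C[...,2]; h=cv2.cvtColor(p,cv2.COLOR_RGB2HSV)
for a,b in ((120,240),(270,370),(400,510)):
  s=np.zeros(z.shape,bool);s[100:220,a:b]=1;s&=(p.max(2)<50)&(z>.055)&(z<.07);print(s.sum(),rect((C[s][:,:2]-O)@B.T),np.median(z[s]))
"
```

```text
185 160 [-38.3 -51.8] 59.3
318 158 [-38.9  -1.1] 59.8
450 160 [-38.2  49.2] 59.4
318 130 [-49.2  -1. ] 58.3
318 180 [-30.6  -1.1] 60.4
250 180 [-26.8 -30.8] 39.6
320 230 [-3.9 -0.6] 39.1
320 60 [-75.2  -0.3] 40.5
60 150 [-43.6 -95.1] 67.5
585 150 [-35.5 138.5] 0.5
250 269 [ 14.9 -33.1] 39.5
250 272 [  2.7 -27.2] 71.5
250 275 [  4.  -27.3] 71.2
200 300 [ 14.3 -47.4] 72.0
450 300 [14.3 50.2] 72.6
270 350 [ 30.2 -19.4] 82.2
375 350 [29.6 20.3] 83.2
3097 (array([-36.7, -55.3]), array([24.8, 24.4]), 50.9) 0.059391298389155626
3415 (array([-36.7,  -1. ]), array([25.2, 25.4]), 1.7) 0.05936997169478116
3344 (array([-36.7,  53.2]), array([24.4, 25.1]), 47.2) 0.05938410072555264
```

jog_arm --commands '[{"fingers":0,"tx":0.006,"ty":0,"tz":0,"ax":0,"ay":0,"az":0},{"fingers":0,"tx":0.01,"ty":0,"tz":-0.005,"ax":0,"ay":0,"az":0},{"fingers":0,"tx":0.015,"ty":0,"tz":-0.005,"ax":0,"ay":0,"az":0},{"fingers":0,"tx":0.015,"ty":0,"tz":0,"ax":0,"ay":0,"az":0},{"fingers":0,"tx":0.012,"ty":0,"tz":0,"ax":0,"ay":0,"az":0},{"fingers":0,"tx":0.006,"ty":0,"tz":0,"ax":0,"ay":0,"az":0},{"fingers":0,"tx":0,"ty":0,"tz":0,"ax":0,"ay":0,"az":0},{"fingers":0,"tx":0,"ty":0,"tz":0,"ax":0,"ay":0,"az":0}]'

```text
time_s: 8.55
tool_pos: [0.4903, -0.1168, 0.0537]
tcp_rot: [3.142, 0.002, -2.918]
force: [0.8, -0.6, 0.2]
width: -0.0004
finger_force: 0.0
```

```bash
python3 -c "
from h import *
tb()
i=imaging.camera_info('wrist');p,d=imaging.camera('wrist');C=cloud(i,d);cv2.imwrite('pics/w6.png',p[:,:,::-1])
z=C[...,2]; Q=(C[...,:2]-O)@B.T
for n,s in dict(boots=(p.max(2)<50)&(z>.056)&(z<.063)&(d<.25),plate=(z>.070)&(z<.075),rib=(z>.085)&(z<.095)&(Q[...,0]>0.02),panel=(z>.036)&(z<.043)).items():
  l,k=cv2.connectedComponents(s.astype(np.uint8))
  for j in range(1,l):
    if (k==j).sum()>400: print(n,(k==j).sum(),rect(Q[k==j]),np.median(z[k==j]))
"
```

```text
t 8.55 box xy mm [-40.7   0.2] z 53.7 rot [ 3.142e+00  2.000e-03 -2.918e+00] F [ 0.81 -0.57  0.21] w -0.0 q [-0.57  0.2   0.8   2.01 -0.17  0.99  2.11]
boots 2128 (array([-37.2, -55.7]), array([24.3, 24. ]), 28.5) 0.0594284875708414
boots 1538 (array([-39.5,  -1.5]), array([19.4, 25.3]), 12.9) 0.0593146868905853
boots 2156 (array([-37.4,  53.3]), array([24. , 24.3]), 60.5) 0.059440066827060115
plate 1509 (array([  5.7, -85.7]), array([18.3, 40.8]), 32.7) 0.07200881741781283
plate 1185 (array([ 5.4, 85.6]), array([36.4, 16.2]), 57.4) 0.07198505732664737
panel 51879 (array([-28. ,  -0.6]), array([107.4, 196.9]), 0.1) 0.03964031583858498
```

View pics/w6.png

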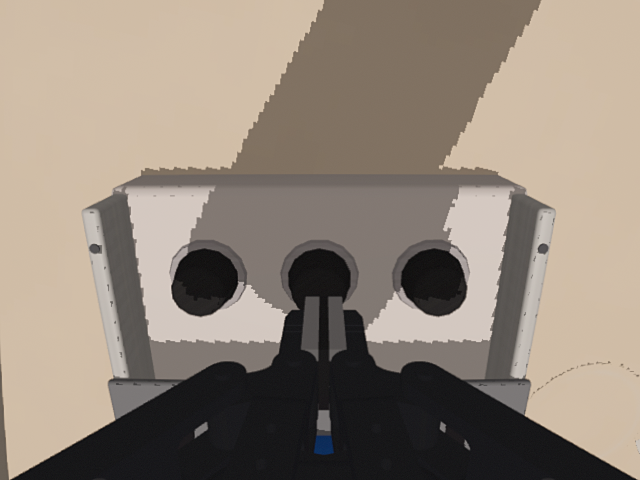

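The boots are located at x −37 and y −1±54.5 in my frame, and the tip is just above the middle one. I'll probe the middle boot first.

jog_arm --commands '[{"fingers":0,"tx":-0.0035,"ty":-0.001,"tz":0.008,"ax":0,"ay":0,"az":0},{"fingers":0,"tx":0,"ty":0,"tz":0.01,"ax":0,"ay":0,"az":0},{"fingers":0,"tx":0,"ty":0,"tz":0.006,"ax":0,"ay":0,"az":0},{"fingers":0,"tx":0,"ty":0,"tz":0.003,"ax":0,"ay":0,"az":0},{"fingers":0,"tx":0,"ty":0,"tz":0,"ax":0,"ay":0,"az":0},{"fingers":0,"tx":0,"ty":0,"tz":0,"ax":0,"ay":0,"az":0}]'

```text
time_s: 9.1
tool_pos: [0.4928, -0.1176, 0.026]
tcp_rot: [-3.141, -0.001, -2.919]
force: [1.3, -0.2, 0.9]
width: 0.0001
finger_force: 0.0
```

jog_arm --commands '[{"fingers":0,"tx":0,"ty":0,"tz":0.001,"ax":0,"ay":0,"az":0},{"fingers":0,"tx":0,"ty":0,"tz":0.001,"ax":0,"ay":0,"az":0},{"fingers":0,"tx":0,"ty":0,"tz":0,"ax":0,"ay":0,"az":0}]'

```text
time_s: 9.35
tool_pos: [0.4932, -0.1173, 0.0244]
tcp_rot: [-3.142, 0.0, -2.918]
force: [0.5, 0.2, 1.3]
width: 0.0002
finger_force: 0.3
```

jog_arm --commands '[{"fingers":0,"tx":0,"ty":0,"tz":0.001,"ax":0,"ay":0,"az":0},{"fingers":0,"tx":0,"ty":0,"tz":0,"ax":0,"ay":0,"az":0}]'

```text
time_s: 9.52
tool_pos: [0.4932, -0.1173, 0.0234]
tcp_rot: [-3.142, 0.0, -2.918]
force: [-0.9, 0.3, -0.2]
width: 0.0002
finger_force: 0.3
```

jog_arm --commands '[{"fingers":0,"tx":0,"ty":0,"tz":0.001,"ax":0,"ay":0,"az":0},{"fingers":0,"tx":0,"ty":0,"tz":0,"ax":0,"ay":0,"az":0}]'

```text
time_s: 9.68
tool_pos: [0.4931, -0.1173, 0.0223]
tcp_rot: [-3.142, 0.0, -2.918]
force: [0.2, 0.4, 0.3]
width: 0.0003
finger_force: 0.3
```

```bash
python3 -c "
from h import *
tb()"
```

```text
t 9.68 box xy mm [-38.1  -0.9] z 22.3 rot [-3.142  0.    -2.918] F [0.23 0.38 0.33] w 0.0 q [-0.54  0.27  0.78  2.03 -0.23  0.93  2.15]
```

jog_arm --commands '[{"fingers":0,"tx":0,"ty":0,"tz":0.001,"ax":0,"ay":0,"az":0},{"fingers":0,"tx":0,"ty":0,"tz":0,"ax":0,"ay":0,"az":0}]'

```text
time_s: 9.85
tool_pos: [0.493, -0.1173, 0.0212]
tcp_rot: [-3.142, -0.0, -2.918]
force: [0.2, -0.2, 0.1]
width: 0.0
finger_force: 0.3
```

jog_arm --commands '[{"fingers":0,"tx":0,"ty":0,"tz":0.001,"ax":0,"ay":0,"az":0},{"fingers":0,"tx":0,"ty":0,"tz":0,"ax":0,"ay":0,"az":0}]'

```text
time_s: 10.02
tool_pos: [0.493, -0.1173, 0.0202]
tcp_rot: [-3.142, -0.0, -2.918]
force: [0.4, 0.5, 0.6]
width: -0.0001
finger_force: 0.3
```

jog_arm --commands '[{"fingers":0,"tx":0,"ty":0,"tz":0.0007,"ax":0,"ay":0,"az":0},{"fingers":0,"tx":0,"ty":0,"tz":0,"ax":0,"ay":0,"az":0}]'

```text
time_s: 10.18
tool_pos: [0.493, -0.1173, 0.0195]
tcp_rot: [-3.142, -0.0, -2.918]
force: [-0.3, 0.3, 1.3]
width: -0.0002
finger_force: 0.3
```

The middle boot gave about 5 mm with no jump, so that switch is locked. Next is the left boot.

jog_arm --commands '[{"fingers":0,"tx":0,"ty":0,"tz":-0.008,"ax":0,"ay":0,"az":0},{"fingers":0,"tx":-0.001,"ty":0,"tz":-0.008,"ax":0,"ay":0,"az":0},{"fingers":0,"tx":0,"ty":0.015,"tz":0,"ax":0,"ay":0,"az":0},{"fingers":0,"tx":0,"ty":0.02,"tz":0,"ax":0,"ay":0,"az":0},{"fingers":0,"tx":0,"ty":0.015,"tz":0,"ax":0,"ay":0,"az":0},{"fingers":0,"tx":0,"ty":0.0045,"tz":0,"ax":0,"ay":0,"az":0},{"fingers":0,"tx":0,"ty":0,"tz":0.004,"ax":0,"ay":0,"az":0},{"fingers":0,"tx":0,"ty":0,"tz":0.004,"ax":0,"ay":0,"az":0},{"fingers":0,"tx":0,"ty":0,"tz":0.002,"ax":0,"ay":0,"az":0},{"fingers":0,"tx":0,"ty":0,"tz":0,"ax":0,"ay":0,"az":0}]'

```text
time_s: 11.02
tool_pos: [0.4816, -0.065, 0.0251]
tcp_rot: [-3.141, -0.001, -2.92]
force: [0.9, -0.7, 0.6]
width: -0.0001
finger_force: 0.0
```

jog_arm --commands '[{"fingers":0,"tx":0,"ty":0,"tz":0.001,"ax":0,"ay":0,"az":0},{"fingers":0,"tx":0,"ty":0,"tz":0,"ax":0,"ay":0,"az":0}]'

```text
time_s: 11.18
tool_pos: [0.4819, -0.0646, 0.0245]
tcp_rot: [-3.141, -0.0, -2.919]
force: [0.3, 0.2, 0.8]
width: 0.0002
finger_force: 0.0
```

jog_arm --commands '[{"fingers":0,"tx":0,"ty":0,"tz":0.001,"ax":0,"ay":0,"az":0},{"fingers":0,"tx":0,"ty":0,"tz":0,"ax":0,"ay":0,"az":0}]'

```text
time_s: 11.35
tool_pos: [0.4819, -0.0642, 0.0235]
tcp_rot: [-3.141, -0.0, -2.919]
force: [-0.6, -0.0, 1.0]
width: 0.0001
finger_force: 0.2
```

jog_arm --commands '[{"fingers":0,"tx":0,"ty":0,"tz":0.001,"ax":0,"ay":0,"az":0},{"fingers":0,"tx":0,"ty":0,"tz":0,"ax":0,"ay":0,"az":0}]'

```text
time_s: 11.52
tool_pos: [0.4821, -0.0641, 0.0227]
tcp_rot: [-3.141, 0.0, -2.918]
force: [-1.2, 0.1, 3.6]
width: 0.0002
finger_force: 1.7
```

```bash
python3 -c "
from h import *
tb();print(robot.observe()['finger_force'])"
```

```text
t 11.52 box xy mm [-37.   53.4] z 22.7 rot [-3.141  0.    -2.918] F [-1.15  0.08  3.63] w 0.0 q [-0.65  0.21  0.76  2.08 -0.18  0.92  2.01]
1.740680281072855
```

The left boot jumps at about 1.6 mm of travel (3.6 N), so the left switch is the popped-out one. I'll press it slowly.

jog_arm --commands '[{"fingers":0,"tx":0,"ty":0,"tz":0.0006,"ax":0,"ay":0,"az":0},{"fingers":0,"tx":0,"ty":0,"tz":0.0006,"ax":0,"ay":0,"az":0},{"fingers":0,"tx":0,"ty":0,"tz":0.0006,"ax":0,"ay":0,"az":0},{"fingers":0,"tx":0,"ty":0,"tz":0.0006,"ax":0,"ay":0,"az":0},{"fingers":0,"tx":0,"ty":0,"tz":0.0006,"ax":0,"ay":0,"az":0},{"fingers":0,"tx":0,"ty":0,"tz":0.0006,"ax":0,"ay":0,"az":0},{"fingers":0,"tx":0,"ty":0,"tz":0.0006,"ax":0,"ay":0,"az":0},{"fingers":0,"tx":0,"ty":0,"tz":0.0006,"ax":0,"ay":0,"az":0},{"fingers":0,"tx":0,"ty":0,"tz":0.0006,"ax":0,"ay":0,"az":0},{"fingers":0,"tx":0,"ty":0,"tz":0.0006,"ax":0,"ay":0,"az":0},{"fingers":0,"tx":0,"ty":0,"tz":0.0006,"ax":0,"ay":0,"az":0},{"fingers":0,"tx":0,"ty":0,"tz":0.0006,"ax":0,"ay":0,"az":0}]'

```text
time_s: 12.52
tool_pos: [0.4821, -0.0641, 0.0157]
tcp_rot: [-3.142, 0.0, -2.919]
force: [-3.1, -1.6, 6.9]
width: 0.0002
finger_force: 3.5
```

jog_arm --commands '[{"fingers":0,"tx":0,"ty":0,"tz":0.0006,"ax":0,"ay":0,"az":0},{"fingers":0,"tx":0,"ty":0,"tz":0.0006,"ax":0,"ay":0,"az":0},{"fingers":0,"tx":0,"ty":0,"tz":0.0006,"ax":0,"ay":0,"az":0},{"fingers":0,"tx":0,"ty":0,"tz":0.0006,"ax":0,"ay":0,"az":0}]'

```text
time_s: 12.85
tool_pos: [0.4821, -0.0641, 0.0133]
tcp_rot: [-3.142, 0.0, -2.918]
force: [-2.0, -1.3, 8.2]
width: -0.0003
finger_force: 3.9
```

Travel is about 11 mm. I'll continue carefully to 15 mm.

jog_arm --commands '[{"fingers":0,"tx":0,"ty":0,"tz":0.0006,"ax":0,"ay":0,"az":0},{"fingers":0,"tx":0,"ty":0,"tz":0.0006,"ax":0,"ay":0,"az":0},{"fingers":0,"tx":0,"ty":0,"tz":0.0006,"ax":0,"ay":0,"az":0},{"fingers":0,"tx":0,"ty":0,"tz":0.0004,"ax":0,"ay":0,"az":0},{"fingers":0,"tx":0,"ty":0,"tz":0,"ax":0,"ay":0,"az":0}]'

```text
time_s: 13.27
tool_pos: [0.4821, -0.0641, 0.0111]
tcp_rot: [-3.142, 0.0, -2.919]
force: [-2.2, -1.1, 7.7]
width: -0.0
finger_force: 3.9
```

jog_arm --commands '[{"fingers":0,"tx":0,"ty":0,"tz":0.0005,"ax":0,"ay":0,"az":0},{"fingers":0,"tx":0,"ty":0,"tz":0,"ax":0,"ay":0,"az":0}]'

```text
time_s: 13.43
tool_pos: [0.4821, -0.0641, 0.0106]
tcp_rot: [3.142, 0.0, -2.919]
force: [-2.8, -0.3, 8.1]
width: 0.0001
finger_force: 4.0
```

jog_arm --commands '[{"fingers":0,"tx":0,"ty":0,"tz":0.0005,"ax":0,"ay":0,"az":0},{"fingers":0,"tx":0,"ty":0,"tz":0,"ax":0,"ay":0,"az":0}]'

```text
time_s: 13.6
tool_pos: [0.4821, -0.0641, 0.0101]
tcp_rot: [3.142, 0.0, -2.919]
force: [-4.3, -0.9, 8.6]
width: -0.0
finger_force: 4.3
```

jog_arm --commands '[{"fingers":0,"tx":0,"ty":0,"tz":0.0005,"ax":0,"ay":0,"az":0},{"fingers":0,"tx":0,"ty":0,"tz":0,"ax":0,"ay":0,"az":0}]'

```text
time_s: 13.77
tool_pos: [0.4821, -0.0641, 0.0098]
tcp_rot: [3.141, 0.0, -2.919]
force: [-4.3, -0.9, 10.6]
width: 0.0004
finger_force: 5.5
```

jog_arm --commands '[{"fingers":0,"tx":0,"ty":0,"tz":0.0004,"ax":0,"ay":0,"az":0},{"fingers":0,"tx":0,"ty":0,"tz":0,"ax":0,"ay":0,"az":0}]'

```text
time_s: 13.93
tool_pos: [0.4821, -0.0641, 0.0095]
tcp_rot: [3.141, 0.0, -2.919]
force: [-5.3, -1.0, 13.7]
width: 0.0001
finger_force: 6.9
```

It has bottomed, with a solid rise to 13.7 N. I'll let go slowly and re-probe lightly: if it is locked there should be no jump before 6.5 mm.

jog_arm --commands '[{"fingers":0,"tx":0,"ty":0,"tz":-0.001,"ax":0,"ay":0,"az":0},{"fingers":0,"tx":0,"ty":0,"tz":-0.001,"ax":0,"ay":0,"az":0},{"fingers":0,"tx":0,"ty":0,"tz":-0.001,"ax":0,"ay":0,"az":0},{"fingers":0,"tx":0,"ty":0,"tz":-0.001,"ax":0,"ay":0,"az":0},{"fingers":0,"tx":0,"ty":0,"tz":-0.0015,"ax":0,"ay":0,"az":0},{"fingers":0,"tx":0,"ty":0,"tz":-0.002,"ax":0,"ay":0,"az":0},{"fingers":0,"tx":0,"ty":0,"tz":-0.0025,"ax":0,"ay":0,"az":0},{"fingers":0,"tx":0,"ty":0,"tz":-0.003,"ax":0,"ay":0,"az":0},{"fingers":0,"tx":0,"ty":0,"tz":-0.004,"ax":0,"ay":0,"az":0},{"fingers":0,"tx":0,"ty":0,"tz":0,"ax":0,"ay":0,"az":0},{"fingers":0,"tx":0,"ty":0,"tz":0,"ax":0,"ay":0,"az":0}]'

```text
time_s: 14.85
tool_pos: [0.4821, -0.0637, 0.0261]
tcp_rot: [3.141, 0.0, -2.918]
force: [-0.1, -0.3, -0.1]
width: -0.0002
finger_force: 0.0
```

jog_arm --commands '[{"fingers":0,"tx":0,"ty":0,"tz":0.0015,"ax":0,"ay":0,"az":0},{"fingers":0,"tx":0,"ty":0,"tz":0.001,"ax":0,"ay":0,"az":0},{"fingers":0,"tx":0,"ty":0,"tz":0.001,"ax":0,"ay":0,"az":0},{"fingers":0,"tx":0,"ty":0,"tz":0,"ax":0,"ay":0,"az":0}]'

```text
time_s: 15.18
tool_pos: [0.4817, -0.0639, 0.0221]
tcp_rot: [-3.142, -0.001, -2.918]
force: [-0.5, 0.5, 0.5]
width: -0.0001
finger_force: 0.3
```

jog_arm --commands '[{"fingers":0,"tx":0,"ty":0,"tz":0.001,"ax":0,"ay":0,"az":0},{"fingers":0,"tx":0,"ty":0,"tz":0.001,"ax":0,"ay":0,"az":0},{"fingers":0,"tx":0,"ty":0,"tz":0,"ax":0,"ay":0,"az":0}]'

```text
time_s: 15.43
tool_pos: [0.4818, -0.064, 0.0202]
tcp_rot: [-3.142, -0.0, -2.918]
force: [0.7, 0.3, 1.0]
width: -0.0002
finger_force: 0.3
```

jog_arm --commands '[{"fingers":0,"tx":0,"ty":0,"tz":0.001,"ax":0,"ay":0,"az":0},{"fingers":0,"tx":0,"ty":0,"tz":0.001,"ax":0,"ay":0,"az":0},{"fingers":0,"tx":0,"ty":0,"tz":0,"ax":0,"ay":0,"az":0}]'

```text
time_s: 15.68
tool_pos: [0.4819, -0.064, 0.0183]
tcp_rot: [-3.141, -0.0, -2.918]
force: [-0.2, -0.7, 1.8]
width: 0.0
finger_force: 0.4
```

jog_arm --commands '[{"fingers":0,"tx":0,"ty":0,"tz":0.0007,"ax":0,"ay":0,"az":0},{"fingers":0,"tx":0,"ty":0,"tz":0,"ax":0,"ay":0,"az":0}]'

```text
time_s: 15.85
tool_pos: [0.482, -0.064, 0.0178]
tcp_rot: [3.142, -0.0, -2.918]
force: [-1.3, 0.7, 3.8]
width: -0.0001
finger_force: 2.0
```

It jumps at about 6.4 mm now, so the left switch is locked. Now I lift over the rib, go behind it and push the shutter shut.

jog_arm --commands '[{"fingers":0,"tx":0,"ty":0,"tz":-0.005,"ax":0,"ay":0,"az":0},{"fingers":0,"tx":0,"ty":0,"tz":-0.015,"ax":0,"ay":0,"az":0},{"fingers":0,"tx":0,"ty":0,"tz":-0.02,"ax":0,"ay":0,"az":0},{"fingers":0,"tx":0,"ty":0,"tz":-0.02,"ax":0,"ay":0,"az":0},{"fingers":0,"tx":-0.01,"ty":-0.005,"tz":0,"ax":0,"ay":0,"az":0},{"fingers":0,"tx":-0.02,"ty":-0.01,"tz":0,"ax":0,"ay":0,"az":0},{"fingers":0,"tx":-0.02,"ty":-0.01,"tz":0,"ax":0,"ay":0,"az":0},{"fingers":0,"tx":-0.02,"ty":-0.01,"tz":0,"ax":0,"ay":0,"az":0},{"fingers":0,"tx":-0.02,"ty":-0.01,"tz":0,"ax":0,"ay":0,"az":0},{"fingers":0,"tx":-0.016,"ty":-0.009,"tz":0,"ax":0,"ay":0,"az":0},{"fingers":0,"tx":0,"ty":0,"tz":0,"ax":0,"ay":0,"az":0},{"fingers":0,"tx":0,"ty":0,"tz":0,"ax":0,"ay":0,"az":0}]'

```text
time_s: 16.85
tool_pos: [0.5974, -0.0937, 0.0775]
tcp_rot: [-3.141, -0.001, -2.919]
force: [-0.5, 0.3, 0.7]
width: 0.0001
finger_force: 0.0
```

```bash
python3 -c "
from h import *
tip()"
```

```text
t 16.85 box xy mm [68.9 -1. ] z 77.5 rot [-3.141e+00 -1.000e-03 -2.919e+00] F [-0.49  0.33  0.69] w 0.0 q [-0.52  0.41  0.76  1.75 -0.31  1.11  2.13]
tip row 240 box [51.8 -3.5] z 71.5 d [0.19239081 0.19265221 0.19405903 0.19374865 0.        ]
blue (array([33.2, -1. ]), array([58.2, 14. ]), 90.0)
blue (array([ 117.1, -132.8]), array([40.9, 43. ]), 6.0)
blue (array([ 158.2, -154.4]), array([24.5, 53.3]), 73.7)
```

jog_arm --commands '[{"fingers":0,"tx":0,"ty":0,"tz":0.01,"ax":0,"ay":0,"az":0},{"fingers":0,"tx":0,"ty":0,"tz":0.012,"ax":0,"ay":0,"az":0},{"fingers":0,"tx":0,"ty":0,"tz":0.008,"ax":0,"ay":0,"az":0},{"fingers":0,"tx":0,"ty":0,"tz":0.003,"ax":0,"ay":0,"az":0},{"fingers":0,"tx":0,"ty":0,"tz":0,"ax":0,"ay":0,"az":0},{"fingers":0,"tx":0.004,"ty":0,"tz":0,"ax":0,"ay":0,"az":0},{"fingers":0,"tx":0.006,"ty":0,"tz":0,"ax":0,"ay":0,"az":0},{"fingers":0,"tx":0.006,"ty":0,"tz":0,"ax":0,"ay":0,"az":0},{"fingers":0,"tx":0.006,"ty":0,"tz":0,"ax":0,"ay":0,"az":0}]'

```text
time_s: 17.65
tool_pos: [0.5756, -0.0983, 0.0451]
tcp_rot: [-3.141, 0.001, -2.919]
force: [2.2, -0.5, -1.3]
width: 0.0
finger_force: 1.1
```

jog_arm --commands '[{"fingers":0,"tx":0.006,"ty":0,"tz":0,"ax":0,"ay":0,"az":0},{"fingers":0,"tx":0.006,"ty":0,"tz":0,"ax":0,"ay":0,"az":0},{"fingers":0,"tx":0.006,"ty":0,"tz":0,"ax":0,"ay":0,"az":0},{"fingers":0,"tx":0.006,"ty":0,"tz":0,"ax":0,"ay":0,"az":0},{"fingers":0,"tx":0.006,"ty":0,"tz":0,"ax":0,"ay":0,"az":0},{"fingers":0,"tx":0.006,"ty":0,"tz":0,"ax":0,"ay":0,"az":0},{"fingers":0,"tx":0.006,"ty":0,"tz":0,"ax":0,"ay":0,"az":0},{"fingers":0,"tx":0.006,"ty":0,"tz":0,"ax":0,"ay":0,"az":0}]'

```text
time_s: 18.32
tool_pos: [0.5285, -0.1087, 0.0448]
tcp_rot: [3.142, 0.0, -2.918]
force: [2.0, -1.2, 1.5]
width: -0.0002
finger_force: 1.1
```

```bash
python3 -c "
from h import *
tip()"
```

```text
t 18.32 box xy mm [-1.6 -0.3] z 44.8 rot [ 3.142  0.    -2.918] F [ 2.01 -1.19  1.47] w -0.0 q [-0.55  0.31  0.78  1.94 -0.26  1.    2.14]
tip row 240 box [-30.3  -2.2] z 72.1 d [0.1592826  0.15852119 0.15883899 0.15859249 0.1591623 ]
blue (array([-22.9,  -1. ]), array([16.5, 57.9]), 0.0)
blue (array([  63.2, -128. ]), array([ 7.1, 25.2]), 32.7)
```

Sliding steadily at about 2 N. I'll ease up to the stop.

jog_arm --commands '[{"fingers":0,"tx":0.004,"ty":0,"tz":0,"ax":0,"ay":0,"az":0},{"fingers":0,"tx":0.004,"ty":0,"tz":0,"ax":0,"ay":0,"az":0},{"fingers":0,"tx":0.003,"ty":0,"tz":0,"ax":0,"ay":0,"az":0},{"fingers":0,"tx":0.001,"ty":0,"tz":0,"ax":0,"ay":0,"az":0}]'

```text
time_s: 18.7
tool_pos: [0.5168, -0.1112, 0.0447]
tcp_rot: [3.141, -0.0, -2.919]
force: [3.0, 0.0, -0.4]
width: -0.0003
finger_force: 1.0
```

jog_arm --commands '[{"fingers":0,"tx":0.002,"ty":0,"tz":0,"ax":0,"ay":0,"az":0},{"fingers":0,"tx":0.002,"ty":0,"tz":0,"ax":0,"ay":0,"az":0},{"fingers":0,"tx":0,"ty":0,"tz":0,"ax":0,"ay":0,"az":0}]'

```text
time_s: 18.95
tool_pos: [0.5129, -0.1121, 0.0446]
tcp_rot: [3.141, -0.001, -2.918]
force: [0.5, 0.3, 0.3]
width: 0.0001
finger_force: 0.1
```

jog_arm --commands '[{"fingers":0,"tx":0.002,"ty":0,"tz":0,"ax":0,"ay":0,"az":0},{"fingers":0,"tx":0.001,"ty":0,"tz":0,"ax":0,"ay":0,"az":0},{"fingers":0,"tx":0,"ty":0,"tz":0,"ax":0,"ay":0,"az":0}]'

```text
time_s: 19.2
tool_pos: [0.5114, -0.1125, 0.0448]
tcp_rot: [-3.141, 0.002, -2.918]
force: [5.6, 0.6, -4.6]
width: -0.0002
finger_force: 3.0
```

```bash
python3 -c "
from h import *
tip()"
```

```text
t 19.2 box xy mm [-19.1  -0.3] z 44.8 rot [-3.141e+00  2.000e-03 -2.918e+00] F [ 5.56  0.57 -4.61] w -0.0 q [-0.56  0.27  0.8   1.98 -0.23  0.98  2.14]
tip row 240 box [-47.9  -2.1] z 71.9 d [0.15855537 0.15882635 0.15893172 0.15858676 0.1584181 ]
blue (array([-40.4,  -1. ]), array([16.2, 57.9]), 0.0)
```

The stop is reached: the rib is 72 mm from its fully-back position and the force is rising. I'll back off and lift clear.

jog_arm --commands '[{"fingers":0,"tx":-0.004,"ty":0,"tz":0,"ax":0,"ay":0,"az":0},{"fingers":0,"tx":-0.006,"ty":0,"tz":0,"ax":0,"ay":0,"az":0},{"fingers":0,"tx":0,"ty":0,"tz":-0.02,"ax":0,"ay":0,"az":0},{"fingers":0,"tx":0,"ty":0,"tz":-0.03,"ax":0,"ay":0,"az":0},{"fingers":0,"tx":0,"ty":0,"tz":-0.03,"ax":0,"ay":0,"az":0},{"fingers":0,"tx":0,"ty":0,"tz":-0.03,"ax":0,"ay":0,"az":0},{"fingers":0,"tx":0,"ty":0,"tz":-0.02,"ax":0,"ay":0,"az":0},{"fingers":0,"tx":0,"ty":0,"tz":0,"ax":0,"ay":0,"az":0},{"fingers":0,"tx":0,"ty":0,"tz":0,"ax":0,"ay":0,"az":0}]'

```text
time_s: 20.0
tool_pos: [0.521, -0.1106, 0.1756]
tcp_rot: [-3.142, 0.002, -2.918]
force: [0.2, 0.3, -0.9]
width: 0.0
finger_force: 0.0
```

```bash
python3 -c "
from h import *
tip()
p,d=imaging.camera('wrist');i=imaging.camera_info('wrist');C=cloud(i,d);z=C[...,2];Q=(C[...,:2]-O)@B.T
s=(z>.0695)&(z<.076)&(abs(Q[...,1])<.08);print('plate',rect(Q[s]))
s=(z>.036)&(z<.043)&(abs(Q[...,1])<.12);print('panel',rect(Q[s]))"
```

```text
t 20.0 box xy mm [-9.4 -0.5] z 175.6 rot [-3.142e+00  2.000e-03 -2.918e+00] F [ 0.18  0.29 -0.91] w 0.0 q [-0.64  0.12  0.84  1.81 -0.09  1.25  2.02]
tip row 296 box [-20.2  -2.3] z 213.3 d [0.34221032 0.34040692 0.15453    0.15180407 0.15133262]
blue (array([-38.1,  -1.1]), array([13.3, 58.8]), 0.0)
blue (array([ 120.4, -156.7]), array([48.2, 57.5]), 49.4)
blue (array([ 158.5, -204.3]), array([30.5, 68.8]), 32.6)
plate (array([-37.,  -0.]), array([160. ,  66.2]), 90.0)
panel (array([74.1, -1. ]), array([195.1, 311.7]), 90.0)
```

```bash
python3 -c "
from cell import job_done
print(job_done())"
```

```text
the job is handed in; nothing more can be done
None
```

I clicked in the left switch, which was the popped-out one. A light re-press met its plunger at about 6.4 mm, so it is locked. The middle switch felt locked; I never touched the right one. The shutter is shut again over the boots, with the arm lifted clear; the hand-in returned no verdict.

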